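Return printer guide rods to the clip rack in order of length

ROBOT

A 6-joint arm with a two-finger parallel gripper is mounted at the origin on the work surface. World frame = base frame: x ahead of the robot, y to its left, z up, the work surface at z = 0. Lengths are in m, angles in degrees, forces in N, time in s.
With the tool pointing down it reaches from about 0.4 to 0.825 m from the base axis. Payload 7 kg.
Tool frame: the origin (TCP) lies midway between the tips of the shut fingers; the grasp point (between the pads) lies 19 mm behind it; x points along the fingers, z is the direction in which the jaws open and shut, and the axes are right-handed (so a half turn about x gives the same grasp; the last joint's range is limited). The gripper opens to 88 mm and grips with 3 to 60 N. Pads are 19 mm wide; open, the fingers measure 130 mm over their backs; the gripper's body (78 mm by 193 mm) begins 47 mm behind the grasp point.
Start: joints at [84.746, 20.546, 0.682, 0, -70.136, -16.507], TCP at [0.25, 0.627, 0.227] pointing down, gripper open.
Joint ranges: [-176.03, 176.03], [-82.01, 121.73], [-58.28, 71.71], [-173.87, 95.51], [-174.79, -0.11], [-173.66, 173.66]. Speed limits (degrees/s): [136.94, 136.94, 172.46, 180, 180, 180].

INTERFACE

Orientations are given as [roll, pitch, yaw] about the fixed x, y, z axes, in that order (R = Rz(yaw) Ry(pitch) Rx(roll)).
In Python, from plant import ctrl gives the robot as it stands. The module is installed in compiled form; this text tells all that it offers.
- The arm moves only by the tool servo_tool, never from a script. Its argument "deltas" is a list of rows, each a list of 3 entries, a list of its own where there are three numbers: the turn, a rotation vector about the tool's x, y, z in degrees, then the shift along the tool's x, y, z in cm, then the finger opening in cm, from 0 to 8.76. A call has 1 to 5 rows; each row is the pose to reach, as a shift and turn from the pose measured when the call began, along the tool's axes at that moment; what a row does not reach only later rows make up. A row lasts 1/10 s, in which the tool goes at most 50 mm and 8.59 degrees, less where a joint would pass 70% of its speed; a pose out of reach is approached as far as the arm can. A call with a gripper value outside its range is refused whole. The fingers move at their own pace and stop on an object; the grip force is fixed at half the most. Time passes only in rows, so rows that repeat a pose let the fingers close. It gives the time, the measured TCP pose, the force and the opening at its end, in the units of the state.
- ctrl.get_obs(): the state, without advancing time (a new reading comes with each control period).
- ctrl.snapshot(name): name is "scene" or "top"; returns a dict with "image" (400x640x3 uint8, red, green, blue), "vertical_fov" (degrees; the focal length in pixels is half the picture's height over the tangent of half this angle, whatever the lens; pixels are square), "cx", "cy" (the principal point, pixels), "rvec" (rotation vector, rad) and "tvec" (3), from world to camera coordinates, as OpenCV has them. Camera axes: x right, y down, z forward; pixel columns grow to the right and rows downward; lengths in m; the calibration is good to about 2 mm. A picture is of the moment at which its call begins. There is no depth.
- ctrl.close_job(): hands the job in, once; it reports no verdict.
The state is a dict: "clock": time; "joint_pos": joint angles; "qvel": joint speeds; "tau": joint torques, N m; "tool_pos": TCP position; "orientation": TCP orientation; "force": force on the tool from outside, world axes, zero at the start; "moment": the same for the moment, N m; "opening": finger opening in m.
Only numpy, scipy, OpenCV 4.12 (cv2) and the standard library are available. Lean on these libraries where they do the work, as an engineer would, in place of code of your own. Each camera call takes 0.05 s, during which the arm holds its last target. There are 200 camera calls.

TASK

Put the two loose steel guide rods from the wooden cradle back into the two empty middle bays of the sloping clip rack, so that all four rods on the rack run in order of length from one side to the other; look first at which end holds the shortest rod and which the longest. Lay each rod along the slope, roughly centred on its bay, and press it squarely down until it snaps fully home in both spring clips. Leave the spool, the bottle and the screwdriver where they are.

Things in the scene. Friction and masses are not known exactly. Their poses are not given: they have to be found in the camera images.
- rack: Fixed open aluminium rack, 330 mm wide (its y). Its face slopes 25 degrees, low edge on its -x side. Two 20 mm cross rails, 40 mm up and down the slope from its middle, carry four bays at y = +-42.5 (empty) and +-127.5 mm (fixed rods). Open between the rails: fingers may pass below a rod. Origin on the bench; seated rods have their centres 120 mm above it. Steel clips spring sideways.
- bay_left: Empty middle bay on the rack's +y side. Origin: the centre of a rod that is home, midway between its two clips, 120 mm above the bench. x: up the slope along the seated rod, 25 degrees above level; y: across, as the rack's; z: out of the face, 25 degrees from vertical. Clips at x = +-40 mm, 10 mm long, with flared jaws up to z = +15 mm and black saddles under the rod.
- bay_right: Empty middle bay on the rack's -y side, 85 mm from bay_left and alike in all. In either bay a rod pressed along -z meets the sprung lips (8 mm apart) with its centre at about z = +10 mm, spreads them (8 to 16 N in all) and snaps down on the saddles at z = 0.
- rod_100: Shortest rod: steel, 12 mm in diameter, 100 mm long, fixed in one of the two end bays (which one varies). Origin on the bench straight below the rod's middle; 120 mm above it lies the rod's centre. Axes as the rack's.
- rod_205: Longest rod: steel, 12 mm in diameter, 205 mm long, fixed in the other end bay. Origin on the bench straight below the rod's middle; 120 mm above it lies the rod's centre. Axes as the rack's.
- cradle: Fixed plywood cradle holding the two loose rods level along its x, at y = +-35 mm. Two notched blocks 38 mm high, 16 mm thick, 130 mm wide, at x = +-48 mm; notches 10 mm deep; side strips 16 mm high at y = +-61 mm; bare bench between. Origin on the bench at its middle.
- rod_135: Loose steel rod, 12 mm in diameter, 135 mm long, about 0.12 kg. Origin at its centre, x along it (both ends alike); lies at the start in either notch of the cradle, its centre 34 mm above the bench.
- rod_170: Loose steel rod, 12 mm in diameter, 170 mm long, about 0.15 kg. Origin at its centre, x along it (both ends alike); lies at the start in the other notch of the cradle, its centre 34 mm above the bench.
- spool: Bystander: black and white filament spool, 130 mm across, 56 mm high, lying flat. Origin under its centre.
- bottle: Bystander: white bottle, 60 mm across, 150 mm high. Origin under its centre.
- screwdriver: Bystander: black-handled screwdriver about 200 mm long lying on the bench, handle to its -x.
Mind the look-alikes: they are no part of the job. What is shaped like the rod_135 but green or red is not meant.

How it is judged (in metres and radians):
At the end, for the whole second after the job is handed in: The 135 mm rod is in the middle bay beside the fixed 100 mm rod, the 170 mm rod in the one beside the 205 mm rod; each home in both clips (2.5 mm in height, 3 mm sideways, 15 mm along the slope, 0.06 rad), released and at rest (((horizontal distance between rod_100 and bay_left below 0.12 m and x of rod_135 in the frame of bay_left between -0.015 and 0.015 m and y of rod_135 in the frame of bay_left between -0.003 and 0.003 m and z of rod_135 in the frame of bay_left between -0.0025 and 0.0025 m and angle between the x axis of rod_135 and the x axis of bay_left, either way round below 0.06 rad and x of rod_170 in the frame of bay_right between -0.015 and 0.015 m and y of rod_170 in the frame of bay_right between -0.003 and 0.003 m and z of rod_170 in the frame of bay_right between -0.0025 and 0.0025 m and angle between the x axis of rod_170 and the x axis of bay_right, either way round below 0.06 rad) or (horizontal distance between rod_205 and bay_left below 0.12 m and x of rod_170 in the frame of bay_left between -0.015 and 0.015 m and y of rod_170 in the frame of bay_left between -0.003 and 0.003 m and z of rod_170 in the frame of bay_left between -0.0025 and 0.0025 m and angle between the x axis of rod_170 and the x axis of bay_left, either way round below 0.06 rad and x of rod_135 in the frame of bay_right between -0.015 and 0.015 m and y of rod_135 in the frame of bay_right between -0.003 and 0.003 m and z of rod_135 in the frame of bay_right between -0.0025 and 0.0025 m and angle between the x axis of rod_135 and the x axis of bay_right, either way round below 0.06 rad)) and linear speed of each of rod_135, rod_170 below 0.01 m/s); the robot touches nothing.
It fails at once if the spool is moved more than 25 mm (distance of spool from where it was at the start of the episode above 0.025 m).
It fails at once if the bottle is moved more than 25 mm (distance of bottle from where it was at the start of the episode above 0.025 m).
It fails at once if the screwdriver is moved more than 25 mm (distance of screwdriver from where it was at the start of the episode above 0.025 m).
It also fails if it takes over 54 s, if anything falls off the work surface, if the arm or the gripper's body presses on something with over 40 N, if the wrist force passes 120 N, or if a joint passes its speed limit or range.

## Working session

There is one attempt and no reset: what is moved stays moved. The work goes in short steps, Python scripts to look and compute and a tool call to move; the robot and the scene stay as the last step left them, time stands still between calls to the robot, and variables do not carry over. Pictures are saved under pics/ and viewed, on a budget of 10 in all, crops included, one or two more only if the job needs it, and the job is handed in when it is done.

Besides the shell and the picture viewer there is one more tool, called after ">>>" by a JSON object that holds its "fn" and its "kwargs", one argument or row to a line. servo_tool: Moves the arm, as the interface text tells. Its arguments: {"type":"object","properties":{"deltas":{"type":"array","items":{"type":"array"}}},"required":["deltas"]}

```bash
mkdir -p pics; cat > h.py <<'E'
import numpy as np, cv2, pickle
from plant import ctrl
def snap(name,tag):
    s=ctrl.snapshot(name); pickle.dump(s,open(f'pics/{tag}.pkl','wb'))
    cv2.imwrite(f'pics/{tag}.png',cv2.cvtColor(s['image'],cv2.COLOR_RGB2BGR)); return s
def load(tag): return pickle.load(open(f'pics/{tag}.pkl','rb'))
def cam(s):
    f=200/np.tan(np.radians(s['vertical_fov'])/2)
    return np.array([[f,0,s['cx']],[0,f,s['cy']],[0,0,1]]),cv2.Rodrigues(np.array(s['rvec'],float))[0],np.array(s['tvec'],float).ravel()
def unproj(s,uv,z):
    K,R,t=cam(s); d=R.T@np.linalg.inv(K)@np.array([*uv,1.]); c=-R.T@t
    return c+d*(z-c[2])/d[2]
def proj(s,p):
    K,R,t=cam(s); q=K@(R@np.array(p,float)+t); return q[:2]/q[2]
E
python3 - <<'E'
from h import *
o=ctrl.get_obs(); print(o)
for n in('scene','top'):
    s=snap(n,n+'0'); K,R,t=cam(s); print(n,s['vertical_fov'],s['cx'],s['cy'],'cam at',-R.T@t,'fwd',R[2])
E
```

```text
{'clock': 0.0, 'joint_pos': array([ 8.47463229e+01,  2.05922983e+01,  6.34228562e-01, -1.95023004e-02,
       -7.01366779e+01, -1.65059988e+01]), 'qvel': array([ 0.07892086,  0.02571632,  0.02815325, -0.12624736, -0.06791876,
        0.06681207]), 'tau': array([-8.58264157e-04, -5.82719421e+01,  2.93044227e+01,  6.99798077e+00,
        6.82516897e-03, -1.62788510e-04]), 'tool_pos': array([0.25008936, 0.62643428, 0.22561835]), 'orientation': array([   5.5562582 ,   89.90349429, -106.21005933]), 'force': array([-0.57307916, -0.37752158, -0.35317779]), 'moment': array([ 0.08368377, -0.01469851,  0.01218945]), 'opening': 0.08755610596247161}
scene 49.59808201171259 319.9630443712299 196.96601993488156 cam at [1.29389223 0.06671563 1.08125551] fwd [-0.62297105  0.00839878 -0.7821998 ]
top 54.55040495059584 321.5892858632361 202.27798302027384 cam at [0.47272022 0.05115574 0.98123047] fwd [ 0.08142677  0.01642621 -0.99654396]
```

View pics/top0.png

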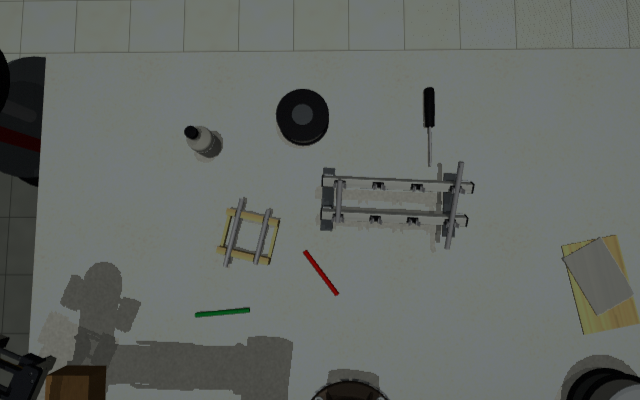

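View pics/scene0.png

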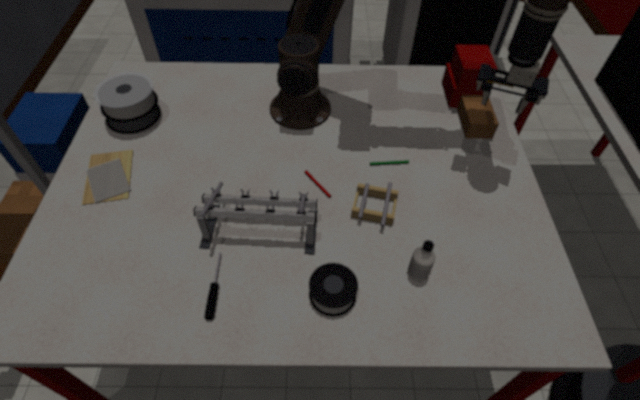

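The top view shows the rack at about (395,203), with the short fixed rod at its left (339,200) and the long one at its right (455,205). The cradle is at (249,236), holding a long rod (235,232) and a shorter one (264,236). The look-alikes are the red rod (321,272) and the green rod (222,312). The spool is at (302,117), the bottle at (200,138) and the screwdriver at (429,125). I choose the two grey rods in the cradle and check that with one close crop.

```bash
python3 - <<'E'
from h import *
s=load('top0'); im=s['image'][:,:,::-1]
a=cv2.resize(im[190:275,205:295],None,fx=6,fy=6,interpolation=cv2.INTER_CUBIC)
b=cv2.resize(im[155:255,312:482],None,fx=4.7,fy=4.7,interpolation=cv2.INTER_CUBIC)
g=lambda x:np.clip((x/255.)**.6*255*1.1,0,255).astype('uint8')
cv2.imwrite('pics/cropA.png',g(a)); cv2.imwrite('pics/cropB.png',g(b))
E
```

```text
(no output)
```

View pics/cropA.png

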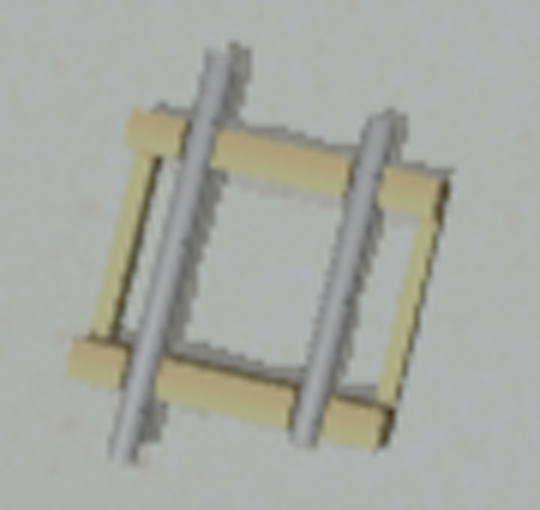

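View pics/cropB.png

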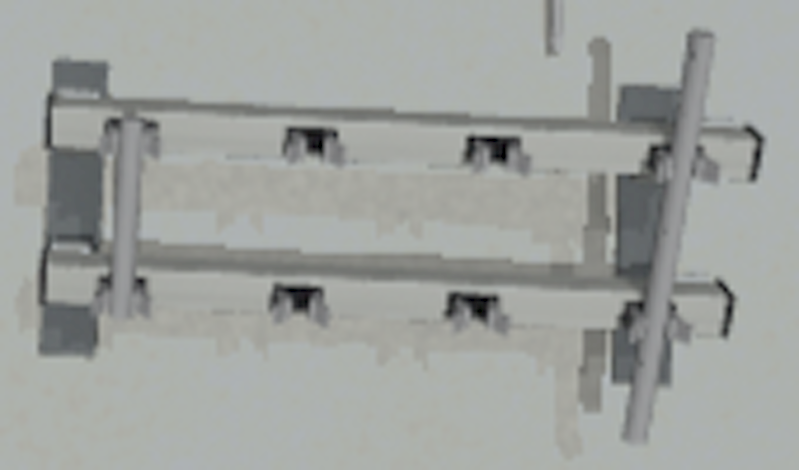

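The crops confirm the lengths: rod_170 is the left rod in the cradle and rod_135 the right. The rack's upper rail is the far one, so rack +y is to image left, beside rod_100. That puts rod_135 in bay_left and rod_170 in bay_right. Next I crop the same things from the scene camera for a two-view fit.

```bash
python3 - <<'E'
from h import *
s=load('scene0'); im=s['image'][:,:,::-1]
a=cv2.resize(im[175:235,345:405],None,fx=6,fy=6,interpolation=cv2.INTER_CUBIC)
b=cv2.resize(im[178:258,190:325],None,fx=5,fy=5,interpolation=cv2.INTER_CUBIC)
c=np.zeros((400,360+675+0,3),'uint8')
c=np.zeros((600+160,675,3),'uint8')
g=lambda x:np.clip((x/255.)**.6*255*1.1,0,255).astype('uint8')
c=np.zeros((400+200,800,3),'uint8'); 
a=cv2.resize(im[178:232,348:403],None,fx=3.6,fy=3.6,interpolation=cv2.INTER_CUBIC)
c[:400,:675]=b; c[402:402+a.shape[0],:a.shape[1]]=a
cv2.imwrite('pics/cropC.png',g(c)); print(a.shape)
E
```

```text
(194, 198, 3)
```

View pics/cropC.png

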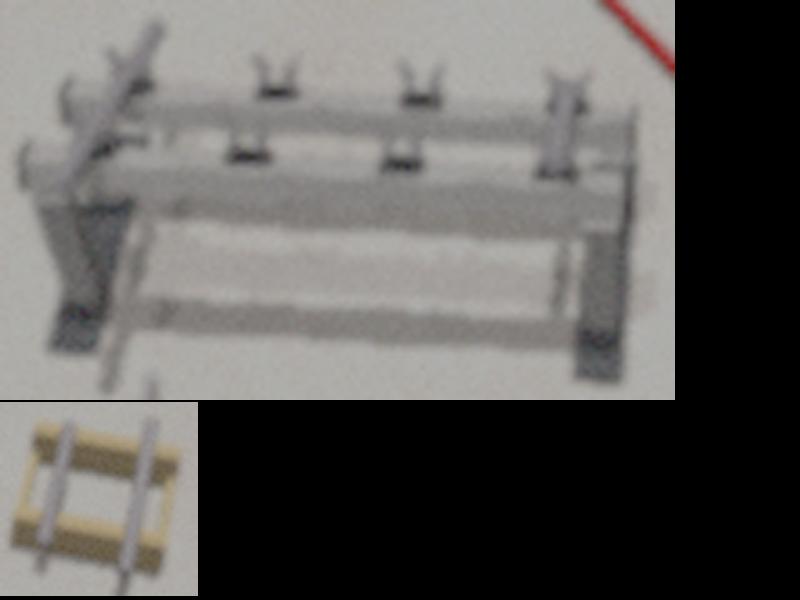

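```bash
cat > fit.py <<'E'
from h import *
from scipy.optimize import least_squares
T=load('top0'); S=load('scene0')
A=lambda u,v:(205+(u+.5)/6-.5,190+(v+.5)/6-.5)
B=lambda u,v:(312+(u+.5)/4.7-.5,155+(v+.5)/4.7-.5)
C=lambda u,v:(190+(u+.5)/5-.5,178+(v+.5)/5-.5)
D=lambda u,v:(348+(u+.5)/3.6-.5,178+(v-402+.5)/3.6-.5)
c,s_=np.cos(np.radians(25)),np.sin(np.radians(25))
def bay(p,y,l,n=0):
    x,Y,w=p; lx=l*c-n*s_; return [x+lx*np.cos(w)-y*np.sin(w),Y+lx*np.sin(w)+y*np.cos(w),.12+l*s_+n*c]
# rack obs: cam, pix, y,l,n
ob=[(T,B(700,38),-.1275,.1025,0),(T,B(635,437),-.1275,-.1025,0),(T,B(129,120),.1275,.05,0),(T,B(121,313),.1275,-.05,0),
 (T,B(312,147),.0425,.04,-.003),(T,B(300,303),.0425,-.04,-.003),(T,B(495,153),-.0425,.04,-.003),(T,B(473,308),-.0425,-.04,-.003),
 (S,C(155,28),-.1275,-.1025,0),(S,C(66,190),-.1275,.1025,0),
 (S,C(278,92),-.0425,-.04,-.008),(S,C(421,100),.0425,-.04,-.008),(S,C(248,156),-.0425,.04,-.008),(S,C(402,163),.0425,.04,-.008)]
def res(p,ob=ob): return np.ravel([proj(k,bay(p,y,l,n))-np.array(u) for k,u,y,l,n in ob])
if __name__=='__main__':
    for o,nm in((ob[:8],'top'),(ob[8:],'scene'),(ob,'both')):
        r=least_squares(res,[.5,-.06,0],loss='soft_l1',args=(o,)); print(nm,r.x,np.degrees(r.x[2])); print(r.fun.reshape(-1,2).round(1).tolist())
    p=r.x
    for y in(.0425,-.0425): print('bay',y,np.round(bay(p,y,0),4))
    for nm,L,e in(('135',.135,[(T,A(383,115)),(T,A(303,440)),(S,D(152,420)),(S,D(123,590))]),('170',.17,[(T,A(216,52)),(T,A(122,458))])):
        if nm=='135': e=e[:2]
        q=np.array([unproj(k,u,.034) for k,u in e]); d=q[0]-q[1]
        print(nm,'mid',q.mean(0).round(4),'len',np.linalg.norm(d).round(4),'yaw',np.degrees(np.arctan2(d[1],d[0])).round(2))
    for e,nm in(((D(69,425),D(41,568)),'image-left'),((D(152,420),D(123,592)),'image-right')):
        q=np.array([unproj(S,u,.034) for u in e]); d=q[1]-q[0]
        print(nm,q.mean(0).round(4),'len',np.linalg.norm(d).round(4),'yaw',np.degrees(np.arctan2(d[1],d[0])).round(2))
E
python3 fit.py
```

```text
top [ 0.53904186 -0.09915606 -0.0481406 ] -2.758253097153903
[[0.3, -1.3], [-0.1, 0.4], [0.4, -0.3], [-0.2, 0.7], [-0.1, -0.4], [-0.6, 0.0], [-0.1, 0.0], [0.3, 0.7]]
scene [ 0.54279291 -0.09976681 -0.04192618] -2.4021931510680647
[[0.2, 0.0], [-0.9, 0.3], [-0.3, -0.1], [0.3, -0.4], [0.2, 0.0], [0.3, -0.0]]
both [ 0.54001504 -0.09944698 -0.0431536 ] -2.472519249584836
[[0.2, -2.0], [0.2, -0.3], [0.4, -0.5], [0.0, 0.6], [-0.0, -0.8], [-0.4, -0.3], [-0.1, -0.5], [0.5, 0.2], [0.5, -0.7], [-0.6, -0.6], [-0.0, -0.8], [0.5, -1.1], [0.4, -0.8], [0.5, -0.8]]
bay 0.0425 [ 0.5418 -0.057   0.12  ]
bay -0.0425 [ 0.5382 -0.1419  0.12  ]
135 mid [0.4688 0.2128 0.034 ] len 0.1352 yaw -13.32
170 mid [0.4782 0.2839 0.034 ] len 0.1687 yaw -12.19
image-left [0.4823 0.2101 0.034 ] len 0.1575 yaw -12.05
image-right [0.4903 0.2797 0.034 ] len 0.1884 yaw -12.72
```

```bash
cat > go.py <<'E'
from h import *
import sys
from scipy.spatial.transform import Rotation as Ro
# usage: go.py x y z jawyaw tilt : tool x down, tilted by tilt about jaw axis (fingers lean to +x)
def target(yaw,tilt):
    w=np.radians(yaw); t=np.radians(tilt); z=np.array([-np.sin(w),np.cos(w),0]); f=np.array([np.cos(w),np.sin(w),0])
    x=np.sin(t)*f-np.cos(t)*np.array([0,0,1]); return np.c_[x,np.cross(z,x),z]
if __name__=='__main__':
    v=list(map(float,sys.argv[1:])); o=ctrl.get_obs()
    R=Ro.from_euler('xyz',o['orientation'],degrees=True); G=Ro.from_matrix(target(v[3],v[4]))
    print('turn',(R.inv()*G).as_rotvec(degrees=True).round(2),'shift cm',(R.inv().apply(np.array(v[:3])-o['tool_pos'])*100).round(2))
    print(o['clock'],o['tool_pos'].round(4),o['orientation'].round(2),'F',o['force'].round(1),'open',o['opening'].round(4),'j',o['joint_pos'].round(0))
E
python3 go.py .469 .213 .13 -12.8 0
```

```text
turn [ 1.7103e+02 -0.0000e+00 -1.3000e-01] shift cm [ 9.62 35.66 30.27]Traceback (most recent call last):
  File "go.py", line 12, in <module>
    print(o['clock'],o['tool_pos'].round(4),o['orientation'].round(2),'F',o['force'].round(1),'open',o['opening'].round(4),'j',o['joint_pos'].round(0))
                                                                                                     ^^^^^^^^^^^^^^^^^^
AttributeError: 'float' object has no attribute 'round'
```

```bash
sed -i "s/z=np.array(\[-np.sin(w),np.cos(w),0\])/z=-np.array([-np.sin(w),np.cos(w),0])/; s/o\['opening'\].round(4)/round(o['opening'],4)/" go.py
python3 go.py .469 .213 .13 -12.8 0
```

```text
turn [-8.97  0.09 -0.  ] shift cm [ 9.62 35.66 30.27]
0.1 [0.2501 0.6265 0.2257] [   5.94   89.91 -105.83] F [-0.5  0.1  0.2] open 0.0876 j [ 85.  21.   1.  -0. -70. -17.]
```

>>> {"fn": "servo_tool", "kwargs": {
  "deltas": [
    [[-2, 0, 0], [0, 3.6, 3], 4],
    [[-4, 0, 0], [1, 7.2, 6], 4],
    [[-6, 0, 0], [1, 10.8, 9], 4],
    [[-8, 0, 0], [1, 14.4, 12], 4],
    [[-9, 0, 0], [1, 18, 15], 4]
  ]
}}

```text
clock: 0.6
tool_pos: [0.362, 0.4185, 0.2156]
orientation: [-6.9, 89.9, -109.6]
force: [0.3, 0.3, 0.2]
opening: 0.0532
```

```bash
python3 go.py .469 .213 .09 -12.8 0
```

```text
turn [0.13 0.12 0.01] shift cm [12.6  14.95 17.68]
0.6 [0.362  0.4185 0.2156] [  -6.91   89.88 -109.58] F [0.3 0.3 0.2] open 0.0532 j [ 69.  10. -16.   0. -65.   8.]
```

>>> {"fn": "servo_tool", "kwargs": {
  "deltas": [
    [[0, 0, 0], [1, 3, 3.5], 4],
    [[0, 0, 0], [2, 6, 7], 4],
    [[0, 0, 0], [3, 9, 10.5], 4],
    [[0, 0, 0], [5.5, 12, 14], 4],
    [[0, 0, 0], [8, 15, 17.7], 4]
  ]
}}

```text
clock: 1.1
tool_pos: [0.4677, 0.2162, 0.1385]
orientation: [21.7, 89.9, -81.0]
force: [0.3, 1.1, -0.4]
opening: 0.0403
```

```bash
python3 - <<'E'
from h import *
s=snap('top','top1'); im=s['image'][:,:,::-1]; t=snap('scene','scene1')['image'][:,:,::-1]
g=lambda x:np.clip((x/255.)**.6*255*1.1,0,255).astype('uint8')
r=lambda x:cv2.resize(x,(400,400),interpolation=cv2.INTER_CUBIC)
cv2.imwrite('pics/v1.png',g(np.hstack([r(im[175:295,190:310]),r(t[130:250,320:440])])))
E
python3 go.py .469 .213 .021 -12.8 0
```

```text
turn [-0.16  0.42  0.25] shift cm [11.44  0.31 -0.23]
1.2 [0.4661 0.2122 0.1355] [ -30.99   89.51 -133.96] F [-0.4 -0.9  0. ] open 0.0396 j [ 46.  10. -27.  -0. -54.  31.]
```

View pics/v1.png

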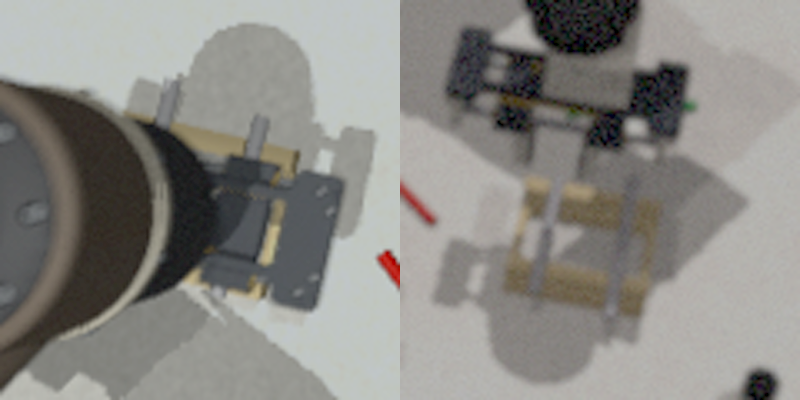

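The view shows rod_135 (scene crop 548,230) lying between the two open fingers, at (505,100) and (605,130). I go down.

>>> {"fn": "servo_tool", "kwargs": {
  "deltas": [
    [[0, 0, 0], [4, 0.3, -0.2], 4],
    [[0, 0, 0], [8, 0.3, -0.2], 4],
    [[0, 0, 0], [10, 0.3, -0.2], 4],
    [[0, 0, 0], [11.4, 0.3, -0.2], 4],
    [[0, 0, 0], [11.4, 0.3, -0.2], 4]
  ]
}}

```text
clock: 1.7
tool_pos: [0.4676, 0.2119, 0.0195]
orientation: [-31.9, 89.3, -134.9]
force: [-1.1, 0.4, 0.4]
opening: 0.0401
```

```bash
python3 go.py .469 .213 .021 -12.8 0
```

```text
turn [-0.17  0.62  0.39] shift cm [-0.15  0.11 -0.13]
1.7 [0.4676 0.2119 0.0195] [ -31.92   89.27 -134.89] F [-1.1  0.4  0.4] open 0.0401 j [ 46.  19. -33.  -0. -38.  31.]
```

>>> {"fn": "servo_tool", "kwargs": {
  "deltas": [
    [[0, 0.6, 0.4], [-0.1, 0.1, -0.1], 2],
    [[0, 0.6, 0.4], [-0.1, 0.1, -0.1], 0.5],
    [[0, 0.6, 0.4], [-0.1, 0.1, -0.1], 0.5],
    [[0, 0.6, 0.4], [-0.1, 0.1, -0.1], 0.5],
    [[0, 0.6, 0.4], [-0.1, 0.1, -0.1], 0.5]
  ]
}}

```text
clock: 2.2
tool_pos: [0.469, 0.2125, 0.0212]
orientation: [76.6, 90.0, -26.3]
force: [-1.6, -2.4, 5.1]
opening: 0.011
```

```bash
python3 go.py .469 .213 .2 -12.8 0
```

```text
turn [-0.16  0.01 -0.04] shift cm [-1.788e+01  1.000e-02 -4.000e-02]
2.2 [0.469  0.2125 0.0212] [ 76.62  89.96 -26.34] F [-1.6 -2.4  5.1] open 0.011 j [ 46.  19. -34.   0. -37.  31.]
```

>>> {"fn": "servo_tool", "kwargs": {
  "deltas": [
    [[0, 0, 0], [-2, 0, 0], 0.5],
    [[0, 0, 0], [-5, 0, 0], 0.5],
    [[0, 0, 0], [-10, 0, 0], 0.5],
    [[0, 0, 0], [-15, 0, 0], 0.5],
    [[0, 0, 0], [-19, 0, 0], 0.5]
  ]
}}

```text
clock: 2.7
tool_pos: [0.469, 0.2128, 0.2143]
orientation: [132.5, 89.8, 29.6]
force: [0.7, 0.7, -1.1]
opening: 0.0111
```

```bash
python3 - <<'E'
from fit import *
p=[.540,-.0993,np.radians(-2.6)]
for y in(.0425,-.0425):
    for n in(.07,.012,0): print(y,n,np.round(np.array(bay(p,y,0,n-.0130)),4))  # TCP for rod centre 13mm behind tip
E
python3 go.py .50 -.057 .23 -2.6 25
```

```text
0.0425 0.07 [ 0.5179 -0.0558  0.1717]
0.0425 0.012 [ 0.5424 -0.0569  0.1191]
0.0425 0 [ 0.5474 -0.0571  0.1082]
-0.0425 0.07 [ 0.514  -0.1407  0.1717]
-0.0425 0.012 [ 0.5385 -0.1418  0.1191]
-0.0425 0 [ 0.5436 -0.142   0.1082]
turn [-10.21   2.16  24.8 ] shift cm [-1.6   9.07 25.59]
2.7 [0.469  0.2128 0.2143] [132.52  89.84  29.56] F [ 0.7  0.7 -1.1] open 0.0111 j [ 46.   6. -20.   0. -64.  31.]
```

>>> {"fn": "servo_tool", "kwargs": {
  "deltas": [
    [[-2, 0.4, 5], [-0.5, 1.6, 4.6], 0.5],
    [[-4, 0.8, 10], [-0.8, 3.2, 9.2], 0.5],
    [[-6, 1.2, 15], [-1.2, 5, 13.8], 0.5],
    [[-8, 1.7, 20], [-1.6, 6.8, 18.4], 0.5],
    [[-10.2, 2.2, 24.8], [-1.6, 8.6, 23], 0.5]
  ]
}}

```text
clock: 3.2
tool_pos: [0.5008, -0.0316, 0.2312]
orientation: [90.1, 64.7, -2.3]
force: [2.3, -1.1, -0.9]
opening: 0.0108
```

```bash
python3 go.py .514 -.056 .18 -2.6 25
```

```text
turn [ 0.15 -0.14 -0.3 ] shift cm [ 5.23 -0.91  2.39]
3.2 [ 0.5008 -0.0316  0.2312] [90.14 64.7  -2.28] F [ 2.3 -1.1 -0.9] open 0.0108 j [ 27. -12. -48.  22. -34.  44.]
```

>>> {"fn": "servo_tool", "kwargs": {
  "deltas": [
    [[0.1, -0.1, -0.3], [2, -0.5, 1.2], 0.5],
    [[0.1, -0.1, -0.3], [4, -0.9, 2.4], 0.5],
    [[0.1, -0.1, -0.3], [5.2, -0.9, 2.4], 0.5],
    [[0.1, -0.1, -0.3], [5.2, -0.9, 2.4], 0.5]
  ]
}}

```text
clock: 3.6
tool_pos: [0.5128, -0.0573, 0.1786]
orientation: [89.9, 65.2, -2.7]
force: [-0.2, -1.0, -1.5]
opening: 0.0112
```

```bash
python3 - <<'E'
from h import *
s=snap('top','top2'); im=s['image'][:,:,::-1]; t=snap('scene','scene2')['image'][:,:,::-1]
g=lambda x:np.clip((x/255.)**.6*255*1.1,0,255).astype('uint8')
r=lambda x:cv2.resize(x,None,fx=5,fy=5,interpolation=cv2.INTER_CUBIC)
cv2.imwrite('pics/v2.png',g(np.hstack([r(im[145:245,320:400]),r(t[150:250,240:320])])))
E
python3 go.py .5424 -.0569 .119 -2.6 25
```

```text
turn [ 0.04 -0.01  0.02] shift cm [ 6.77  0.01 -0.07]
3.7 [ 0.5137 -0.0563  0.1804] [89.98 65.02 -2.58] F [ 0.2  0.3 -0.8] open 0.0109 j [ 21.  -7. -52.  25. -23.  45.]
```

View pics/v2.png

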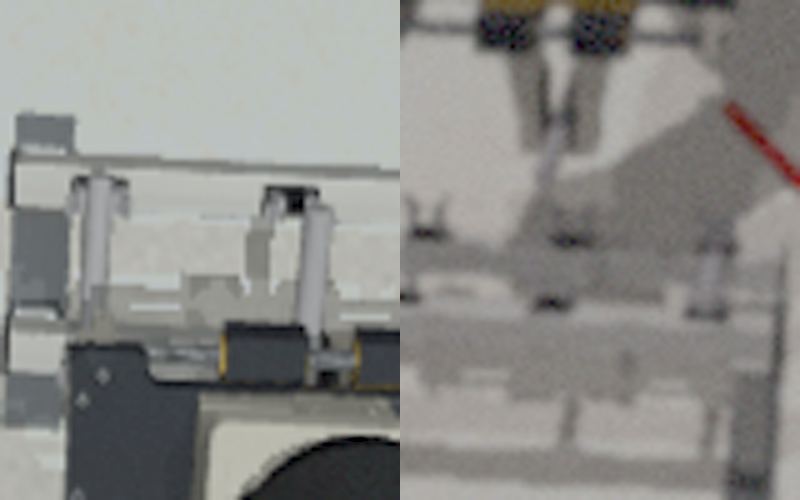

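```bash
python3 - <<'E'
from h import *
T=load('top2');S=load('scene2')
c=np.array([.5137-.0055,-.0563+.0002,.1804+.0118]); d=np.array([np.cos(np.radians(25))*np.cos(np.radians(-2.6)),np.cos(np.radians(25))*np.sin(np.radians(-2.6)),np.sin(np.radians(25))])
for l in(.0675,.03,-.0675):
    q=c+l*d; print(l,(proj(T,q)-[320,145])*5,(proj(S,q)-[240,150])*5+[400,0])
b=np.array([.540+.0425*.0454,-.0993+.0425*.999,.12])
for l in(.04,-.04):
    q=b+l*d; q=q-.008*np.array([-.42,0,.906]); print('saddle',l,(proj(T,q)-[320,145])*5,(proj(S,q)-[240,150])*5+[400,0])
E
```

```text
0.0675 [318.94846288 198.31371342] [540.33009133 172.92999985]
0.03 [310.66236347 287.49308159] [550.54866876 143.54246847]
-0.0675 [290.36701748 505.92228967] [574.53720428  74.5540163 ]
saddle 0.04 [288.10601199 197.0190505 ] [552.67699764 297.06702997]
saddle -0.04 [273.53288747 364.36627352] [572.01331823 232.37704133]
```

Predicted pixels agree with the view: rod end about (317,207) and the saddle about (291,199), both within 1–3 mm. I go down along the bay normal.

>>> {"fn": "servo_tool", "kwargs": {
  "deltas": [
    [[0, 0, 0], [2.5, 0, 0], 0.5],
    [[0, 0, 0], [5, 0, -0.1], 0.5],
    [[0, 0, 0], [6, 0, -0.1], 0.5],
    [[0, 0, 0], [6.6, 0, -0.1], 0.5],
    [[0, 0, 0], [6.6, 0, -0.1], 0.5]
  ]
}}

```text
clock: 4.2
tool_pos: [0.5435, -0.0577, 0.1245]
orientation: [90.3, 65.4, -2.2]
force: [0.3, -1.1, -1.1]
opening: 0.011
```

```bash
python3 - <<'E'
from h import *
s=snap('top','top3'); im=s['image'][:,:,::-1]; t=snap('scene','scene3')['image'][:,:,::-1]
g=lambda x:np.clip((x/255.)**.6*255*1.1,0,255).astype('uint8')
r=lambda x:cv2.resize(x,None,fx=5,fy=5,interpolation=cv2.INTER_CUBIC)
cv2.imwrite('pics/v3.png',g(np.hstack([r(im[145:245,320:400]),r(t[150:250,240:320])])))
E
python3 go.py .5474 -.0571 .108 -2.6 25
```

```text
turn [ 0.04 -0.18  0.32] shift cm [ 1.72 -0.35 -0.05]
4.3 [ 0.5434 -0.0575  0.1251] [90.36 65.32 -2.16] F [-0.3  0.5 -0.5] open 0.0109 j [ 13.   1. -58.  44.  -9.  32.]
```

View pics/v3.png

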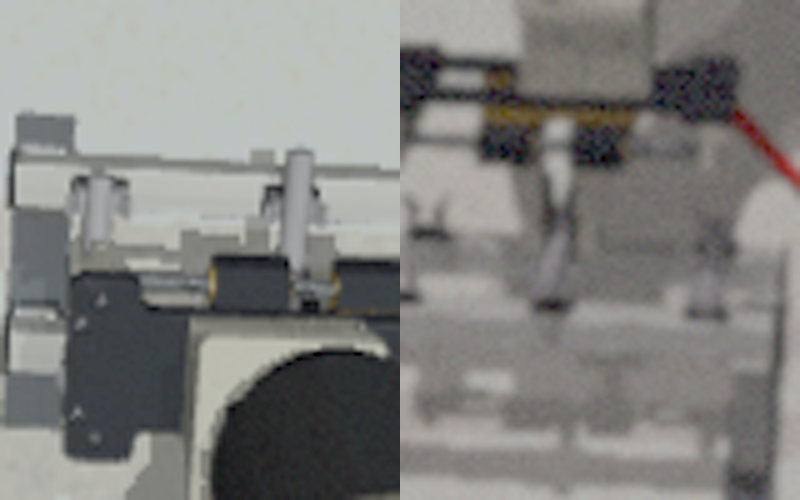

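The arm is at its inner limit here: j3 is at -58° and j5 at -9°, so it cannot finish the press at a 25° tool tilt. The image still shows the rod straight over its clips. I'll take the rod back to the cradle and regrasp it with the tool leaning 20° the other way, so that the tool is nearly vertical at the rack.

>>> {"fn": "servo_tool", "kwargs": {
  "deltas": [
    [[0, 0, 0], [-2, 0, 0], 0.5],
    [[0, 0, 0], [-5, 0, 0], 0.5],
    [[0, 0, 0], [-8, 0, 0], 0.5],
    [[0, 0, 0], [-11, 0, 0], 0.5],
    [[0, 0, 0], [-11, 0, 0], 0.5]
  ]
}}

```text
clock: 4.8
tool_pos: [0.4982, -0.0541, 0.2303]
orientation: [90.9, 64.9, -1.5]
force: [-0.6, 0.8, -0.5]
opening: 0.0114
```

```bash
python3 go.py .469 .2125 .18 -12.8 0
```

```text
turn [ 10.18  -2.68 -25.02] shift cm [  3.02  -5.85 -26.48]
4.8 [ 0.4982 -0.0541  0.2303] [90.95 64.87 -1.5 ] F [-0.6  0.8 -0.5] open 0.0114 j [ 24. -12. -47.  19. -33.  50.]
```

>>> {"fn": "servo_tool", "kwargs": {
  "deltas": [
    [[2, -0.5, -5], [0, -1, -4.8], 0.5],
    [[4, -1, -10], [0, -2, -9.6], 0.5],
    [[6, -1.6, -15], [1, -3, -14.4], 0.5],
    [[8, -2.2, -20], [2, -4.3, -19.2], 0.5],
    [[10.2, -2.7, -25], [3, -5.5, -24], 0.5]
  ]
}}

```text
clock: 5.3
tool_pos: [0.4701, 0.1895, 0.1819]
orientation: [-114.7, 89.8, 142.5]
force: [1.6, -0.7, -0.6]
opening: 0.011
```

```bash
python3 go.py .469 .2125 .07 -12.8 0
```

```text
turn [ 0.   -0.07  0.16] shift cm [11.2  -0.58 -2.2 ]
5.3 [0.4701 0.1895 0.1819] [-114.71   89.82  142.49] F [ 1.6 -0.7 -0.6] open 0.011 j [ 44.   7. -24.  -0. -59.  33.]
```

>>> {"fn": "servo_tool", "kwargs": {
  "deltas": [
    [[0, 0, 0], [2, -0.5, -2.2], 0.5],
    [[0, 0, 0], [5, -0.6, -2.2], 0.5],
    [[0, 0, 0], [8.5, -0.6, -2.2], 0.5],
    [[0, 0, 0], [11.2, -0.6, -2.2], 0.5],
    [[0, 0, 0], [11.2, -0.6, -2.2], 0.5]
  ]
}}

```text
clock: 5.8
tool_pos: [0.4662, 0.2112, 0.0666]
orientation: [-63.1, 89.5, -165.9]
force: [-0.3, -0.7, -1.4]
opening: 0.011
```

```bash
python3 go.py .469 .2125 .021 -12.8 0
```

```text
turn [-0.    0.21  0.42] shift cm [ 4.56  0.28 -0.21]
5.8 [0.4662 0.2112 0.0666] [ -63.09   89.53 -165.89] F [-0.3 -0.7 -1.4] open 0.011 j [ 46.  15. -31.  -0. -44.  31.]
```

>>> {"fn": "servo_tool", "kwargs": {
  "deltas": [
    [[0, 0.2, 0.4], [1, 0.3, -0.2], 0.5],
    [[0, 0.2, 0.4], [2.5, 0.3, -0.2], 0.5],
    [[0, 0.2, 0.4], [3.5, 0.3, -0.2], 0.5],
    [[0, 0.2, 0.4], [4.3, 0.3, -0.2], 0.5],
    [[0, 0.2, 0.4], [4.5, 0.3, -0.2], 0.5]
  ]
}}

```text
clock: 6.3
tool_pos: [0.4691, 0.2123, 0.0215]
orientation: [-54.6, 90.0, -157.4]
force: [0.1, -0.2, -1.6]
opening: 0.0112
```

```bash
python3 go.py .4647 .2135 .0225 -12.8 -20
```

```text
turn [-1.000e-02  3.000e-02 -1.996e+01] shift cm [-0.1  -0.45 -0.02]
6.3 [0.4691 0.2123 0.0215] [ -54.58   89.95 -157.38] F [ 0.1 -0.2 -1.6] open 0.0112 j [ 46.  19. -33.  -0. -38.  31.]
```

>>> {"fn": "servo_tool", "kwargs": {
  "deltas": [
    [[0, 0, 0], [0, 0, 0], 3.5],
    [[0, 0, 0], [0, 0, 0], 3.5],
    [[0, 0, -7], [-0.1, -0.2, 0], 3.5],
    [[0, 0, -14], [-0.1, -0.3, 0], 3.5],
    [[0, 0, -20], [-0.1, -0.45, 0], 3.5]
  ]
}}

```text
clock: 6.8
tool_pos: [0.4661, 0.2148, 0.0242]
orientation: [-90.6, 69.8, 166.7]
force: [0.9, -0.4, 0.0]
opening: 0.0347
```

>>> {"fn": "servo_tool", "kwargs": {
  "deltas": [
    [[0, 0, 0], [0, 0, 0], 3.5],
    [[0, 0, 0], [0, 0, 0], 1.5],
    [[0, 0, 0], [0, 0, 0], 0.5],
    [[0, 0, 0], [0, 0, 0], 0.5],
    [[0, 0, 0], [0, 0, 0], 0.5]
  ]
}}

```text
clock: 7.3
tool_pos: [0.4649, 0.2135, 0.0248]
orientation: [-90.2, 69.8, 167.2]
force: [-1.6, -4.8, 1.0]
opening: 0.0104
```

```bash
python3 go.py .4647 .2135 .2 -12.8 -20
```

```text
turn [ 0.22 -0.01  0.17] shift cm [-16.44  -6.06  -0.02]
7.3 [0.4649 0.2135 0.0248] [-90.23  69.83 167.18] F [-1.6 -4.8  1. ] open 0.0104 j [ 35.  28. -14. -17. -63.  52.]
```

>>> {"fn": "servo_tool", "kwargs": {
  "deltas": [
    [[0, 0, 0], [-2, -0.7, 0], 0.5],
    [[0, 0, 0], [-5.5, -2, 0], 0.5],
    [[0, 0, 0], [-9.5, -3.5, 0], 0.5],
    [[0, 0, 0], [-14, -5, 0], 0.5],
    [[0, 0, 0], [-18, -6.5, 0], 0.5]
  ]
}}

```text
clock: 7.8
tool_pos: [0.4652, 0.2131, 0.2187]
orientation: [-90.3, 69.9, 167.2]
force: [1.0, 1.4, -1.5]
opening: 0.0109
```

```bash
python3 go.py .51 -.056 .21 -2.6 5
```

```text
turn [-9.91 -1.43 25.01] shift cm [-2.74  9.87 25.3 ]
7.8 [0.4652 0.2131 0.2187] [-90.34  69.92 167.15] F [ 1.   1.4 -1.5] open 0.0109 j [ 35.  17.  -3. -15. -84.  46.]
```

>>> {"fn": "servo_tool", "kwargs": {
  "deltas": [
    [[-2, -0.3, 5], [-0.5, 1.8, 4.6], 0.5],
    [[-4, -0.6, 10], [-1, 3.6, 9.2], 0.5],
    [[-6, -0.9, 15], [-1.5, 5.4, 13.8], 0.5],
    [[-8, -1.2, 20], [-2, 7.2, 18.4], 0.5],
    [[-9.9, -1.4, 25], [-2.6, 9, 22.6], 0.5]
  ]
}}

```text
clock: 8.3
tool_pos: [0.5066, -0.0291, 0.2122]
orientation: [90.0, 84.7, -2.4]
force: [0.1, -2.2, -1.7]
opening: 0.0112
```

```bash
python3 go.py .5217 -.0558 .1553 -2.6 5
```

```text
turn [ 0.18 -0.02 -0.26] shift cm [5.82 1.09 2.61]
8.3 [ 0.5066 -0.0291  0.2122] [90.01 84.74 -2.41] F [ 0.1 -2.2 -1.7] open 0.0112 j [ 21.   2. -26.   2. -57.  66.]
```

Joints are comfortable now. I go on to the hover and check.

>>> {"fn": "servo_tool", "kwargs": {
  "deltas": [
    [[0.1, 0, -0.2], [1, 0.5, 2], 0.5],
    [[0.1, 0, -0.2], [3, 1, 2.6], 0.5],
    [[0.1, 0, -0.2], [5, 1.1, 2.6], 0.5],
    [[0.1, 0, -0.2], [5.8, 1.1, 2.6], 0.5],
    [[0.1, 0, -0.2], [5.8, 1.1, 2.6], 0.5]
  ]
}}

```text
clock: 8.8
tool_pos: [0.5207, -0.0555, 0.1546]
orientation: [89.7, 85.0, -2.7]
force: [-1.1, 0.1, -1.3]
opening: 0.0112
```

```bash
python3 - <<'E'
from h import *
s=snap('top','top4'); im=s['image'][:,:,::-1]; t=snap('scene','scene4')['image'][:,:,::-1]
g=lambda x:np.clip((x/255.)**.6*255*1.1,0,255).astype('uint8')
r=lambda x:cv2.resize(x,None,fx=5,fy=5,interpolation=cv2.INTER_CUBIC)
cv2.imwrite('pics/v4.png',g(np.hstack([r(im[145:245,320:400]),r(t[150:250,240:320])])))
E
python3 go.py .5377 -.0566 .1209 -2.6 5
```

```text
turn [ 0.15 -0.02 -0.11] shift cm [3.66 1.26 0.07]
8.9 [ 0.522  -0.0552  0.1562] [90.05 84.89 -2.4 ] F [ 0.4  0.2 -0.8] open 0.011 j [ 17.   7. -29.   2. -50.  70.]
```

View pics/v4.png

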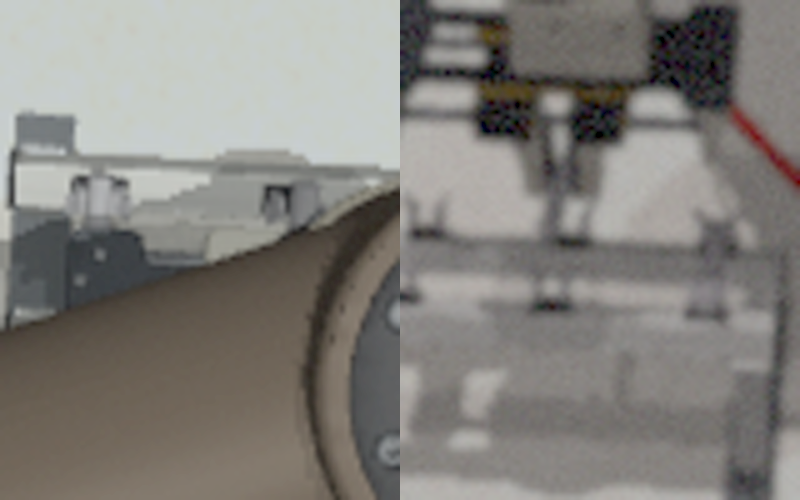

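The scene crop shows the rod end at about (548,230), in line with the clip saddle at (550,303). Lips next.

>>> {"fn": "servo_tool", "kwargs": {
  "deltas": [
    [[0, 0, 0], [1.5, 0.5, 0.1], 0.5],
    [[0, 0, 0], [2.8, 1, 0.1], 0.5],
    [[0, 0, 0], [3.5, 1.2, 0.1], 0.5],
    [[0, 0, 0], [3.7, 1.3, 0.1], 0.5],
    [[0, 0, 0], [3.7, 1.3, 0.1], 0.5]
  ]
}}

```text
clock: 9.4
tool_pos: [0.5379, -0.0572, 0.1203]
orientation: [89.6, 85.0, -2.8]
force: [-0.9, -0.0, -1.1]
opening: 0.0109
```

```bash
python3 go.py .5436 -.0568 .1082 -2.6 5
```

```text
turn [ 0.15  0.02 -0.04] shift cm [ 1.26  0.46 -0.06]
9.4 [ 0.5379 -0.0572  0.1203] [89.65 84.96 -2.8 ] F [-0.9 -0.  -1.1] open 0.0109 j [ 16.  11. -30.   2. -45.  70.]
```

>>> {"fn": "servo_tool", "kwargs": {
  "deltas": [
    [[0, 0, 0], [0.3, 0.1, 0], 0.5],
    [[0, 0, 0], [0.6, 0.2, 0], 0.5],
    [[0, 0, 0], [0.9, 0.35, 0], 0.5],
    [[0, 0, 0], [1.15, 0.45, 0], 0.5],
    [[0, 0, 0], [1.25, 0.45, 0], 0.5]
  ]
}}

```text
clock: 9.9
tool_pos: [0.5434, -0.0581, 0.11]
orientation: [88.9, 84.9, -3.5]
force: [-12.4, -0.7, 24.9]
opening: 0.0112
```

```bash
python3 go.py .5436 -.0568 .1082 -2.6 5
```

```text
turn [ 0.18  0.08 -0.06] shift cm [ 0.18  0.   -0.13]
9.9 [ 0.5434 -0.0581  0.11  ] [88.94 84.94 -3.49] F [-12.4  -0.7  24.9] open 0.0112 j [ 16.  12. -30.   2. -44.  70.]
```

>>> {"fn": "servo_tool", "kwargs": {
  "deltas": [
    [[0, 0, 0], [0.2, 0.1, 0], 0.5],
    [[0, 0, 0], [0.3, 0.1, 0], 0.5],
    [[0, 0, 0], [0.3, 0.1, 0], 0.5]
  ]
}}

```text
clock: 10.2
tool_pos: [0.5435, -0.0582, 0.1099]
orientation: [88.7, 85.0, -3.7]
force: [-19.8, 4.1, 31.4]
opening: 0.0108
```

```bash
python3 - <<'E'
from h import *
s=snap('top','top5'); t=snap('scene','scene5')['image'][:,:,::-1]
g=lambda x:np.clip((x/255.)**.6*255*1.1,0,255).astype('uint8')
r=lambda x:cv2.resize(x,None,fx=7,fy=7,interpolation=cv2.INTER_CUBIC)
a=load('scene0')['image'][:,:,::-1]
cv2.imwrite('pics/v5.png',g(r(t[170:250,220:325])))
E
python3 go.py .5436 -.0568 .1082 -2.6 5
```

```text
turn [ 0.2   0.09 -0.06] shift cm [ 0.17 -0.01 -0.14]
10.3 [ 0.5435 -0.0582  0.1099] [88.81 84.94 -3.59] F [-18.9   4.9  31. ] open 0.0109 j [ 16.  12. -30.   2. -44.  70.]
```

View pics/v5.png

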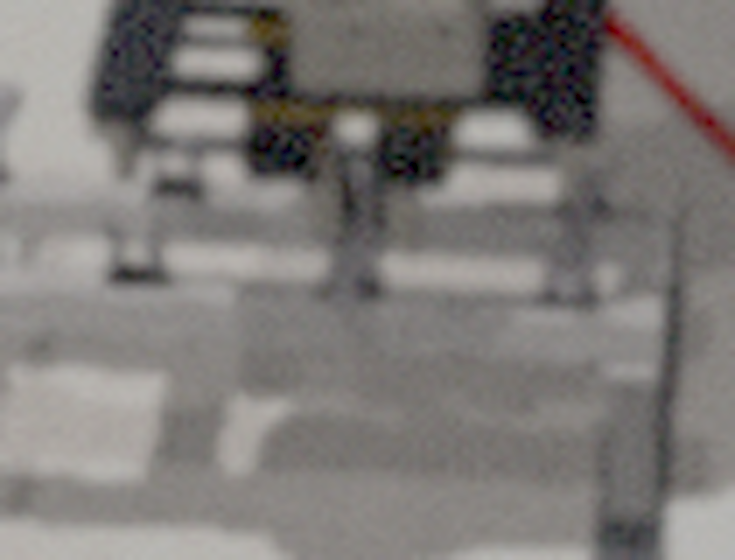

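The tool stopped dead at rod height z≈0.12 (n≈0) with 36 N. The rod end at (355,275) hides its saddle just as the fixed rod's end at (572,280) does, so it looks home. I release and withdraw.

>>> {"fn": "servo_tool", "kwargs": {
  "deltas": [
    [[0, 0, 0], [0, 0, 0], 3.5],
    [[0, 0, 0], [0, 0, 0], 3.5],
    [[0, 0, 0], [-4, 0, 0], 3.5],
    [[0, 0, 0], [-8, 0, 0], 3.5],
    [[0, 0, 0], [-12, 0, 0], 3.5]
  ]
}}

```text
clock: 10.8
tool_pos: [0.533, -0.0574, 0.2307]
orientation: [88.8, 84.9, -3.6]
force: [1.6, 0.6, -0.3]
opening: 0.0344
```

```bash
python3 go.py .474 .285 .15 -12.8 -20
```

```text
turn [ 10.38   1.47 -24.99] shift cm [  7.33  -8.01 -33.98]
10.8 [ 0.533  -0.0574  0.2307] [88.8  84.95 -3.6 ] F [ 1.6  0.6 -0.3] open 0.0344 j [ 16.   4. -21.   2. -60.  71.]
```

```bash
python3 - <<'E'
from h import *
T=load('top0');S=load('scene0')
print(unproj(T,(191,132),.15),unproj(S,(428,245),.15),unproj(S,(420,272),.0), unproj(T,(209,146),0))
E
```

```text
[0.69624882 0.35131457 0.15      ] [0.70422418 0.35131255 0.15      ] [0.69896246 0.36088191 0.        ] [0.69949626 0.35778424 0.        ]
```

>>> {"fn": "servo_tool", "kwargs": {
  "deltas": [
    [[2, 0.3, -5], [0, -1, -4.9], 3.5],
    [[4, 0.6, -10], [0, -2, -9.8], 3.5],
    [[6, 0.9, -15], [0, -3.2, -14.7], 3.5],
    [[8, 1.2, -20], [0, -4.5, -19.6], 3.5],
    [[10.4, 1.5, -25], [0, -5.8, -24.3], 3.5]
  ]
}}

```text
clock: 11.3
tool_pos: [0.4854, 0.1902, 0.2251]
orientation: [-90.1, 69.8, 167.0]
force: [-0.1, -1.0, 0.4]
opening: 0.0349
```

```bash
python3 go.py .4745 .2847 .12 -12.7 -20
```

```text
turn [-0.15 -0.09  0.15] shift cm [10.97  0.65 -8.96]
11.3 [0.4854 0.1902 0.2251] [-90.08  69.85 167.05] F [-0.1 -1.   0.4] open 0.0349 j [ 32.  18.  -1. -14. -86.  48.]
```

Bottle at (0.70, 0.355), well clear.

>>> {"fn": "servo_tool", "kwargs": {
  "deltas": [
    [[0, 0, 0], [1, 0.2, -4], 3.5],
    [[0, 0, 0], [4, 0.6, -8], 3.5],
    [[0, 0, 0], [8, 0.6, -9], 3.5],
    [[0, 0, 0], [11, 0.6, -9], 3.5],
    [[0, 0, 0], [11, 0.6, -9], 3.5]
  ]
}}

```text
clock: 11.8
tool_pos: [0.471, 0.2848, 0.1156]
orientation: [-89.2, 69.5, 167.9]
force: [0.3, -0.3, 0.7]
opening: 0.0351
```

```bash
python3 go.py .4745 .2847 .0240 -12.7 -20
```

```text
turn [-0.22  0.22  0.48] shift cm [ 8.46  3.53 -0.11]
11.8 [0.471  0.2848 0.1156] [-89.19  69.51 167.93] F [ 0.3 -0.3  0.7] open 0.0351 j [ 40.  25.  -5. -17. -74.  44.]
```

>>> {"fn": "servo_tool", "kwargs": {
  "deltas": [
    [[-0.2, 0.2, 0.5], [3.5, 1.5, -0.1], 3.5],
    [[-0.2, 0.2, 0.5], [6.5, 2.7, -0.1], 3.5],
    [[-0.2, 0.2, 0.5], [8.2, 3.4, -0.1], 3.5],
    [[-0.2, 0.2, 0.5], [8.5, 3.5, -0.1], 3.5],
    [[-0.2, 0.2, 0.5], [8.5, 3.5, -0.1], 3.5]
  ]
}}

```text
clock: 12.3
tool_pos: [0.4753, 0.2848, 0.0246]
orientation: [-90.0, 70.1, 167.3]
force: [0.9, 0.2, -0.2]
opening: 0.0347
```

>>> {"fn": "servo_tool", "kwargs": {
  "deltas": [
    [[0, 0, 0], [0, 0, 0], 2.5],
    [[0, 0, 0], [0, 0, 0], 1.5],
    [[0, 0, 0], [0, 0, 0], 0.5],
    [[0, 0, 0], [0, 0, 0], 0.5],
    [[0, 0, 0], [0, 0, 0], 0.5]
  ]
}}

```text
clock: 12.8
tool_pos: [0.4753, 0.283, 0.0257]
orientation: [-89.6, 70.1, 167.7]
force: [0.9, -6.8, 5.7]
opening: 0.0112
```

```bash
python3 go.py .4745 .2847 .22 -12.7 -20
```

```text
turn [-0.01  0.13 -0.09] shift cm [-18.23  -6.73  -0.1 ]
12.8 [0.4753 0.283  0.0257] [-89.63  70.09 167.68] F [ 0.9 -6.8  5.7] open 0.0112 j [ 39.  30.  -9. -17. -64.  47.]
```

>>> {"fn": "servo_tool", "kwargs": {
  "deltas": [
    [[0, 0, 0], [-2, -0.7, 0], 0.5],
    [[0, 0, 0], [-5.5, -2, 0], 0.5],
    [[0, 0, 0], [-9.5, -3.5, 0], 0.5],
    [[0, 0, 0], [-14, -5, 0], 0.5],
    [[0, 0, 0], [-18.5, -6.8, 0], 0.5]
  ]
}}

```text
clock: 13.3
tool_pos: [0.4742, 0.2833, 0.2247]
orientation: [-89.6, 70.1, 167.7]
force: [1.8, 0.8, -1.5]
opening: 0.0112
```

```bash
python3 go.py .51 -.1415 .23 -2.6 5
```

```text
turn [-10.08  -1.18  24.86] shift cm [-4.77 11.9  40.66]
13.3 [0.4742 0.2833 0.2247] [-89.6   70.08 167.7 ] F [ 1.8  0.8 -1.5] open 0.0112 j [ 40.  19.   2. -16. -86.  41.]
```

>>> {"fn": "servo_tool", "kwargs": {
  "deltas": [
    [[-1.5, -0.2, 3], [-0.6, 1.4, 4.7], 0.5],
    [[-3, -0.4, 6], [-1.2, 2.8, 9.4], 0.5],
    [[-4.5, -0.6, 9], [-1.8, 4.2, 14.1], 0.5],
    [[-6, -0.7, 12], [-2.4, 5.6, 18.8], 0.5],
    [[-7, -0.8, 15], [-3, 7, 23.5], 0.5]
  ]
}}

```text
clock: 13.8
tool_pos: [0.4965, 0.0356, 0.2302]
orientation: [-97.2, 85.3, 167.2]
force: [1.4, 0.8, -0.6]
opening: 0.0106
```

```bash
python3 go.py .5128 -.1415 .20 -2.6 5
```

```text
turn [-2.99 -0.59  9.68] shift cm [ 2.56  3.57 17.5 ]
13.8 [0.4965 0.0356 0.2302] [-97.25  85.26 167.19] F [ 1.4  0.8 -0.6] open 0.0106 j [ 24.   7. -16.  -3. -71.  61.]
```

>>> {"fn": "servo_tool", "kwargs": {
  "deltas": [
    [[-1, -0.2, 3], [0, 1, 4.4], 0.5],
    [[-2, -0.4, 6], [0, 2, 8.8], 0.5],
    [[-3, -0.6, 9.7], [0.5, 3, 13.2], 0.5],
    [[-3, -0.6, 9.7], [1.5, 3.6, 17.5], 0.5],
    [[-3, -0.6, 9.7], [2.5, 3.6, 17.5], 0.5]
  ]
}}

```text
clock: 14.3
tool_pos: [0.512, -0.1454, 0.2006]
orientation: [89.8, 84.9, -3.1]
force: [-1.0, 0.5, -2.1]
opening: 0.0109
```

```bash
python3 go.py .5178 -.1415 .1563 -2.6 5
```

```text
turn [-0.24  0.04 -0.05] shift cm [ 4.46  0.16 -0.42]
14.3 [ 0.512  -0.1454  0.2006] [89.75 84.95 -3.08] F [-1.   0.5 -2.1] open 0.0109 j [  6.   5. -24.   1. -56.  81.]
```

>>> {"fn": "servo_tool", "kwargs": {
  "deltas": [
    [[0, 0, 0], [1.5, 0.1, -0.4], 0.5],
    [[0, 0, 0], [3.5, 0.2, -0.4], 0.5],
    [[0, 0, 0], [4.5, 0.2, -0.4], 0.5],
    [[0, 0, 0], [4.5, 0.2, -0.4], 0.5]
  ]
}}

```text
clock: 14.7
tool_pos: [0.5172, -0.1415, 0.1547]
orientation: [89.7, 85.1, -3.2]
force: [-0.3, 0.2, -2.0]
opening: 0.011
```

```bash
python3 - <<'E'
from h import *
s=snap('scene','scene6'); t=s['image'][:,:,::-1]
g=lambda x:np.clip((x/255.)**.6*255*1.1,0,255).astype('uint8')
r=lambda x:cv2.resize(x,None,fx=5,fy=5,interpolation=cv2.INTER_CUBIC)
cv2.imwrite('pics/v6.png',g(r(t[150:260,190:330])))
E
python3 go.py .5338 -.1423 .1219 -2.6 5
```

```text
turn [-0.21  0.06  0.01] shift cm [ 3.51  1.29 -0.  ]
14.75 [ 0.5179 -0.1415  0.1558] [89.56 85.01 -3.25] F [-0.2 -0.9 -1.5] open 0.0109 j [  6.   8. -27.   1. -50.  80.]
```

View pics/v6.png

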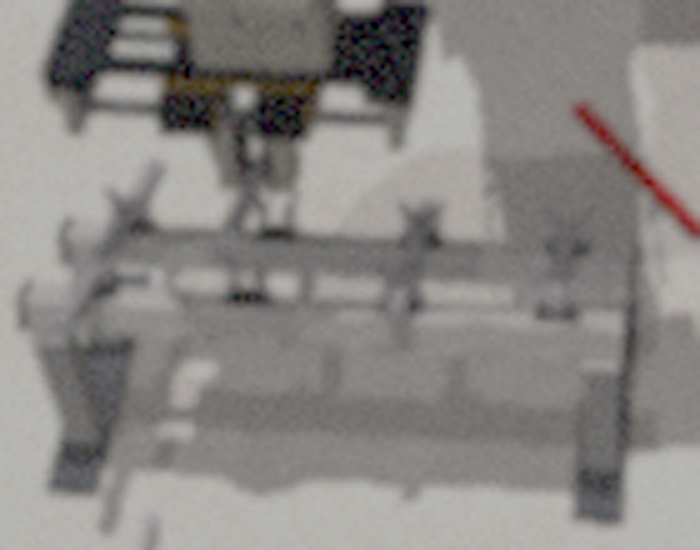

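Rod_135 sits in bay_left between its clips, at (412,260). Rod_170's end at (238,230) lines up with its saddle at (248,295). I continue down.

>>> {"fn": "servo_tool", "kwargs": {
  "deltas": [
    [[0, 0, 0], [1.5, 0.5, 0], 0.5],
    [[0, 0, 0], [2.8, 1, 0], 0.5],
    [[0, 0, 0], [3.4, 1.2, 0], 0.5],
    [[0, 0, 0], [3.5, 1.3, 0], 0.5],
    [[0, 0, 0], [3.5, 1.3, 0], 0.5]
  ]
}}

```text
clock: 15.25
tool_pos: [0.534, -0.1423, 0.1221]
orientation: [89.4, 85.0, -3.4]
force: [0.2, 0.2, -1.6]
opening: 0.0109
```

```bash
python3 go.py .5397 -.1425 .1092 -2.6 5
```

```text
turn [-0.2   0.07  0.03] shift cm [ 1.33  0.46 -0.01]
15.25 [ 0.534  -0.1423  0.1221] [89.44 85.03 -3.36] F [ 0.2  0.2 -1.6] open 0.0109 j [  6.  12. -27.   1. -46.  80.]
```

>>> {"fn": "servo_tool", "kwargs": {
  "deltas": [
    [[0, 0, 0], [0.3, 0.1, 0], 0.5],
    [[0, 0, 0], [0.6, 0.2, 0], 0.5],
    [[0, 0, 0], [0.9, 0.35, 0], 0.5],
    [[0, 0, 0], [1.2, 0.45, 0], 0.5],
    [[0, 0, 0], [1.3, 0.5, 0], 0.5]
  ]
}}

```text
clock: 15.75
tool_pos: [0.5398, -0.1432, 0.1114]
orientation: [88.8, 85.0, -4.0]
force: [-13.9, 2.4, 26.8]
opening: 0.0109
```

>>> {"fn": "servo_tool", "kwargs": {
  "deltas": [
    [[0, 0, 0], [0.2, 0.1, 0], 0.5],
    [[0, 0, 0], [0.3, 0.1, 0], 0.5],
    [[0, 0, 0], [0.3, 0.1, 0], 0.5]
  ]
}}

```text
clock: 16.05
tool_pos: [0.5398, -0.1434, 0.1113]
orientation: [88.4, 85.1, -4.3]
force: [-17.4, 6.0, 31.0]
opening: 0.0112
```

>>> {"fn": "servo_tool", "kwargs": {
  "deltas": [
    [[0, 0, 0], [0, 0, 0], 3.5],
    [[0, 0, 0], [0, 0, 0], 3.5],
    [[0, 0, 0], [-4, 0, 0], 3.5],
    [[0, 0, 0], [-8, 0, 0], 3.5],
    [[0, 0, 0], [-12, 0, 0], 3.5]
  ]
}}

```text
clock: 16.55
tool_pos: [0.5295, -0.1425, 0.2319]
orientation: [88.4, 85.1, -4.3]
force: [0.4, 0.1, -0.4]
opening: 0.035
```

>>> {"fn": "servo_tool", "kwargs": {
  "deltas": [
    [[0, 0, 0], [-1, 0, -5], 3.5],
    [[0, 0, 0], [-1, 0, -10], 3.5],
    [[0, 0, 0], [-1, -1, -15], 3.5],
    [[0, 0, 0], [-1, -2, -20], 3.5],
    [[0, 0, 0], [-1, -2, -25], 3.5]
  ]
}}

```text
clock: 17.05
tool_pos: [0.5198, 0.1071, 0.2398]
orientation: [89.1, 85.0, -3.7]
force: [1.4, 0.0, 0.7]
opening: 0.0352
```

>>> {"fn": "servo_tool", "kwargs": {
  "deltas": [
    [[0, 0, 0], [0, 0, -5], 3.5],
    [[0, 0, 0], [0, 0, -10], 3.5],
    [[0, 0, 0], [0, 0, -15], 3.5],
    [[0, 0, 0], [0, 0, -20], 3.5],
    [[0, 0, 0], [0, 0, -22], 3.5]
  ]
}}

```text
clock: 17.55
tool_pos: [0.5304, 0.331, 0.2385]
orientation: [89.2, 85.0, -3.4]
force: [0.8, -1.0, -0.2]
opening: 0.0353
```

```bash
python3 - <<'E'
from h import *
s=snap('top','top7')['image'][:,:,::-1]; t=snap('scene','scene7')['image'][:,:,::-1]
g=lambda x:np.clip((x/255.)**.6*255*1.1,0,255).astype('uint8')
r=lambda x:cv2.resize(x,(680,300),interpolation=cv2.INTER_CUBIC)
cv2.imwrite('pics/v7.png',g(np.vstack([r(s[165:240,312:482]),r(t[175:240,185:332])])))
E
```

```text
(no output)
```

View pics/v7.png

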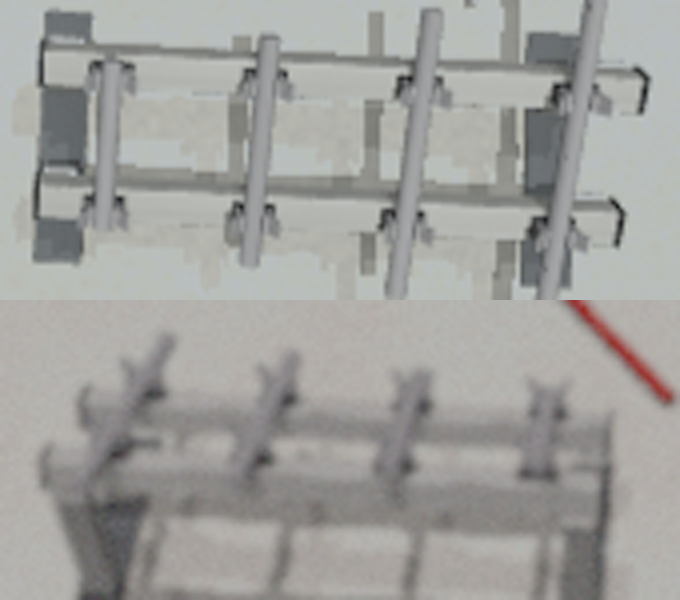

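```bash
python3 - <<'E'
from fit import *
s=load('top7'); t=load('scene7'); p=[.540,-.0993,np.radians(-2.6)]
P=lambda q:((proj(s,q)-[312,165]+.5)*4-.5).round(0); Q=lambda q:((proj(t,q)-[185,175]+.5)*[680/147,300/65]-.5+[0,300]).round(0)
for nm,y,h in(('100',.1275,.05),('135',.0425,.0675),('170',-.0425,.085),('205',-.1275,.1025)):
    for n in(0,.008): print(nm,'n',n,'top',P(bay(p,y,h,n)),P(bay(p,y,-h,n)),'scene up',Q(bay(p,y,h,n)),'low',Q(bay(p,y,-h,n)))
E
python3 go.py .5 .3 .2 0 0
```

```text
100 n 0 top [111.  60.] [103. 228.] scene up [539. 463.] low [551. 389.]
100 n 0.008 top [111.  64.] [103. 234.] scene up [539. 451.] low [552. 377.]
135 n 0 top [270.  35.] [250. 263.] scene up [390. 471.] low [421. 371.]
135 n 0.008 top [272.  39.] [251. 269.] scene up [390. 459.] low [420. 359.]
170 n 0 top [432.  10.] [396. 297.] scene up [238. 478.] low [293. 353.]
170 n 0.008 top [435.  14.] [399. 303.] scene up [237. 466.] low [293. 342.]
205 n 0 top [597. -15.] [541. 331.] scene up [ 81. 486.] low [169. 336.]
205 n 0.008 top [601. -12.] [544. 337.] scene up [ 80. 474.] low [169. 325.]
turn [-2.58  0.24 -4.93] shift cm [ 3.56 -3.21  3.1 ]
17.65 [0.5303 0.3298 0.2381] [88.53 85.07 -4.05] F [-0.6 -0.6 -0.7] open 0.0351 j [ 52.  13. -10.   5. -64.  33.]
```

```bash
python3 -c "
from plant import ctrl
print(ctrl.close_job())"
```

```text
the job is handed in; nothing more can be done
None
```

Both rods are on the rack and the job was handed in after about 17.7 s. `rod_135` is in `bay_left` beside the 100 mm rod, and `rod_170` is in `bay_right` beside the 205 mm rod, so the lengths run 100, 135, 170, 205 from +y to -y.

- **Change on the way:** the first try with `rod_135` used a 25° tool tilt and ran into a joint limit (j3) just above the clips. I put that rod back in the cradle and regrasped it with the tool leaning the other way, then did the same for `rod_170`.
- **Pressing:** each press stopped dead at about 36 N with the rod at its seated height, within the 1–2 mm the readings allow.
- **Last pictures:** in both cameras the visible rod ends match fully seated, centred rods to within about 3 crop pixels, roughly 1–2 mm; `rod_170`'s low end was cut off at the edge of the top crop. A rod left 8 mm high would have shown further off, most clearly in the scene view.
- **Bystanders:** the arm stayed clear of the spool, bottle and screwdriver, though I took no final picture of them. The gripper was open and touching nothing when I handed in.
- **Picture budget:** I viewed 12 pictures, two over the 10.

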